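# Put the coffee pod away and cam-lock the canister

### The arm

A 6-joint arm with a two-finger parallel gripper is mounted at the origin on the work surface. World frame = base frame: x ahead of the robot, y to its left, z up, the work surface at z = 0. Lengths are in mm, angles in degrees, forces in N, time in s.
With the tool pointing down it reaches from about 350 to 850 mm from the base axis. Payload 8.1 kg.
Tool frame: the origin (TCP) lies midway between the tips of the shut fingers; the grasp point (between the pads) lies 19 mm behind it; z points along the fingers, y is the direction in which the jaws open and shut (so a half turn about z gives the same grasp; the last joint's range is limited). The gripper opens to 85 mm and grips with 20 to 120 N. Pads are 22 mm wide; open, the fingers measure 114 mm over their backs; the gripper's body (76 mm by 85 mm) begins 54 mm behind the grasp point. The pads swing forward as they close: fully open they stand 13 mm farther back than shut.
Start: joints at [59.221, 7.471, 85.268, -0, 87.261, -4.893], TCP at [261.932, 539.812, 231.292] pointing down, gripper open.
Joint ranges: [-169.43, 169.43], [-51.17, 129.36], [1.28, 143.12], [-76.62, 256.62], [0, 156.53], [-152.29, 152.29]. Speed limits (degrees/s): [136.94, 136.94, 159.86, 180, 180, 180].

### API

Orientations are given as [roll, pitch, yaw] about the fixed x, y, z axes, in that order (R = Rz(yaw) Ry(pitch) Rx(roll)).
In Python, from bench import telemetry, snapshot, camera_params, job gives the robot as it stands. The module is installed in compiled form; this text tells all that it offers.
- The arm moves only by the shell command python3 -m jog 'ROWS' [FORCE]. ROWS is JSON, a list that holds one entry, the list of rows, each a list of 7 numbers: the shift along the tool's x, y, z in units of 50 mm (1.0 is 50 mm), then the turn, a rotation vector about the tool's x, y, z in units of 2 pi rad (1.0 is 2 pi rad), then the opening, from 0 (shut) to 1 (fully open). In form: [[[dx, dy, dz, rx, ry, rz, claw], ...]]. A call has 1 to 12 rows; each row shifts and turns the commanded pose from where the row before left it, along the tool's axes as they then stand; what a row does not reach is not made up. A row lasts 1/8 s, in which the tool goes at most 62.5 mm and 10.7 degrees, less where a joint would pass 70% of its speed; a pose out of reach is approached as far as the arm can. A call with a number of a shift or a turn outside -1 to 1 is refused whole. A call with a gripper value outside its range is refused whole. The fingers move at their own pace and stop on an object; FORCE is the grip in N (left out, the last holds). Time passes only in rows, so rows that do not move let the fingers close. It gives the time, the measured TCP pose, the force and the opening at its end, in the units of the state.
- telemetry.sense(): the state, without advancing time (a new reading comes with each control period).
- snapshot(name): name is "side" or "top" or "wrist"; returns (picture, depth): 480x640x3 uint8, red, green, blue; 480x640 float32, mm along the optical axis (not along the pixel's ray), 0 where there is no reading.
- camera_params(name): a dict with "K" (3x3 intrinsics, pixels), "extrinsics" (4x4, takes a point from camera to world coordinates). Camera axes: x right, y down, z forward; pixel columns grow to the right and rows downward; lengths in mm; the calibration is good to about 2 mm. A picture is of the moment at which its call begins: read the wrist's pose just before it. camera_params takes no time and is no camera call; for the wrist camera it gives the pose at the moment of the call.
- job.hand_in(): hands the job in, once; it reports no verdict.
The state is a dict: "time": time; "joint_pos": joint angles; "qd": joint speeds; "joint_efforts": joint torques, N m; "tool_pos": TCP position; "tcp_rot": TCP orientation; "ft_force": force on the tool from outside, world axes, zero at the start; "wrist_torque": the same for the moment, N m; "finger_gap": finger opening in mm.
Only numpy, scipy, OpenCV 4.12 (cv2) and the standard library are available. Lean on these libraries where they do the work, as an engineer would, in place of code of your own. Each camera call takes 0.05 s, during which the arm holds its last target. There are 200 camera calls.

### The job

Put the coffee pod from the bamboo spoon rest into the white canister, standing the way it stands now and set down rather than dropped, then shut the hinged lid fully. Then turn the black cam knob on the sloping front clockwise until the chrome sprung follower drops into the cam's notch, so its tongue locks the lid, and let go. Leave the butter dish, mason jar and mug where they are.

Things in the scene. Friction and masses are not known exactly. Their poses are not given: they have to be found in the camera images.
- canister: White plastic canister, fixed. Origin on the counter under its compartment's centre; z up; -x is its front, facing the robot's right and partly the robot. Compartment 100 (x) x 150 (y) mm outside, walls 5, rim 100 above the counter, inner floor 45 above it. A 150 wide console slopes down from the rim's front edge (x = -50) towards -x at 28 degrees for 112 mm, carrying the cam knob and follower.
- can_floor (a point): Centre of the canister's inner floor, 45 mm above the counter; axes as the canister.
- lid_hinge (a point): Middle of the lid's hinge line, along the canister's y at its back rim (canister x = +50 mm, 100 mm above the counter). Its axes turn with the lid, which lies along this frame's -x for 102 mm, 154 mm wide, underside at z = 0, outer face at z = 6 mm (+z points out of the outer face). A 24 mm wide catch lug stands 13 mm out from the middle of its free edge.
- lid (a joint): Lid angle, rad: 0 is shut (level on the rim), grows as the free edge swings up and back; starts about 1.6 to 1.8, standing up. Stiff hinge (0.2 N m friction): the lid stays where it is left, also part-way, and takes 2 to 4 N to push 80 mm from the hinge.
- knob_grip (a point): Grip point of the black bar cam knob, on its axis, 36 mm out from the slope. z is the knob's axis, out of the slope, 28 degrees from vertical towards the canister's front; x runs along the bar and turns with it. Bar 46 long (x), 12 thick (y), from 16 mm below to 12 mm above this point. Under it a 24 mm wide stem and the steel cam, 66 mm across; fingers are free down to 25 mm below this point.
- cam_knob (a joint): Cam knob angle, rad: starts about -1.3 to -0.7, grows as the knob is turned clockwise (looking down onto it); at 0 the bar points straight up the slope, the notch faces the roller and the follower drops in. The notch's far wall stops it there (joint stop at 0.12). Takes 0.05 to 0.1 N m; stays where it is left.
- follower (a joint): Slide of the chrome sprung follower, m: a flat 90 x 84 mm frame round the cam, 5 to 9 mm above the slope, roller at its lower side, tongue at its upper side. About 0 while the roller rides on the cam's wall, 0.008 when fully dropped into the notch: the spring (5 N) moves the frame 8 mm up the slope and the tongue covers the lid's lug.
- pod_mid (a point): Centre, half-way up, of the loose aluminium coffee pod, standing on its wide flange on the bamboo spoon rest (top 8 mm above the counter): 40 mm tall, flange at the bottom 48 mm across and 3 mm thick, body 43 mm across above it, narrowing to 39 mm at the top; 20 to 35 g. z up along its axis.
- pod: The same pod; origin at the centre of its underside.
- butter_dish: Bystander: lidded white ceramic butter dish 90 x 150 mm (its x, y), 80 mm tall; origin under its centre.
- mason_jar: Bystander: glass mason jar with a steel twist cap, 80 mm across, 140 mm tall; origin under its centre.
- mug: Bystander: ceramic mug 80 mm across with a handle, 90 mm tall; origin under its centre.
Things that resemble listed ones, but are neither listed nor needed, are in the scene too. Of the things that look like the pod, the smallest one is meant.

How it is judged:
By the outcome, as a careful person would: the job done as asked, in the order asked, and still so for the second after the job is handed in, with the robot touching nothing.
It also fails if it takes over 72 s, if anything falls off the work surface, if the arm or the gripper's body presses on something with over 40 N, if the wrist force passes 120 N, or if a joint passes its speed limit or range.

## Working session

There is one attempt and no reset: what is moved stays moved. The work goes in short steps, Python scripts to look and compute and a shell command to move; the robot and the scene stay as the last step left them, time stands still between calls to the robot, and variables do not carry over. Pictures are saved under pics/ and viewed, about 8 in all and at most 12, crops included, and the job is handed in when it is done.

```bash
mkdir -p pics
cat > h.py <<'E'
import numpy as np, cv2
from bench import telemetry, snapshot, camera_params, job
from scipy.spatial.transform import Rotation as R
def grab(n):
    P=camera_params(n); im,d=snapshot(n); np.savez(''+n+'.npz',im=im,d=d,K=P['K'],E=P['extrinsics']); return im,d
def load(n): return np.load(''+n+'.npz')
def pt(n,u,v,z=None):
    f=load(n);K=f['K'];E=f['E']
    r=np.linalg.inv(K)@[u,v,1]
    if z is None:
        w=f['d'][int(v)-1:int(v)+2,int(u)-1:int(u)+2]; w=w[w>0]; return (E@np.r_[r*np.median(w),1])[:3].round(1)
    a=E[:3,:3]@r; o=E[:3,3]; return (o+a*(z-o[2])/a[2]).round(1)
def cloud(n):
    f=load(n);d=f['d'];v,u=np.mgrid[:480,:640]
    r=np.stack([u,v,np.ones_like(u)],-1)@np.linalg.inv(f['K']).T*d[...,None]
    return r@f['E'][:3,:3].T+f['E'][:3,3]
def save(n,im): cv2.imwrite('pics/'+n+'.png',im[...,::-1])
def toolrot():
    return R.from_euler('xyz',telemetry.sense()['tcp_rot'],degrees=True)
def plan(p,Rt=None):
    "shift in tool axes (units of 50mm) to world point p; rotvec in units of 2pi"
    s=telemetry.sense();r=toolrot()
    d=r.inv().apply(np.array(p)-s['tool_pos'])/50
    w=(r.inv()*Rt).as_rotvec()/(2*np.pi) if Rt is not None else 0
    return d.round(3),np.round(w,4)
E
python3 - <<'E'
from h import *
print(telemetry.sense())
a,_=grab('top');b,_=grab('side');c,_=grab('wrist')
save('top',a);save('side',b);save('wrist',c)
print(camera_params('wrist'))
E
```

```text
{'time': 0.0, 'joint_pos': array([ 5.92205360e+01,  7.51667995e+00,  8.53312283e+01, -1.29341257e-03,
        8.72602434e+01, -4.89060480e+00]), 'qd': array([-0.05773417, -0.01057592, -0.09242857, -0.00778237, -0.04001746,
       -0.0641295 ]), 'joint_efforts': array([ 6.90629204e-04, -5.69380367e+01, -5.00562000e+01, -7.57680732e-05,
        1.48604141e-02, -9.27011001e-06]), 'tool_pos': array([261.65318581, 539.32092576, 230.20935751]), 'tcp_rot': array([-1.79892132e+02, -7.93319384e-03,  1.54111196e+02]), 'ft_force': array([0.56303077, 0.31946999, 0.38791328]), 'wrist_torque': array([ 0.02782535, -0.01044659,  0.04213537]), 'finger_gap': 85.95602245602566}
{'K': array([[358.5172991 ,   0.        , 318.25060983],
       [  0.        , 358.5172991 , 237.52574424],
       [  0.        ,   0.        ,   1.        ]]), 'extrinsics': array([[ 4.36192254e-01,  8.66598437e-01,  2.42370514e-01,
         2.00651110e+02],
       [ 8.99851536e-01, -4.19508904e-01, -1.19496832e-01,
         5.70584650e+02],
       [-1.87917933e-03,  2.70221072e-01, -9.62796469e-01,
         3.73782674e+02],
       [ 0.00000000e+00,  0.00000000e+00,  0.00000000e+00,
         1.00000000e+00]])}
```

View pics/top.png

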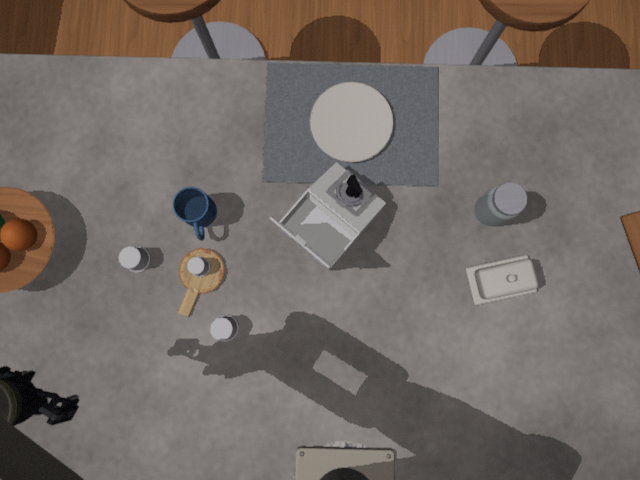

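View pics/side.png

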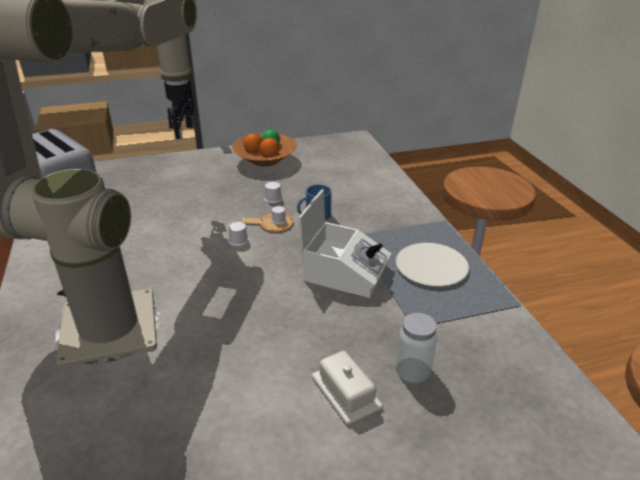

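The top view shows three pod-like things, at (198,267) on the bamboo rest, (134,259) and (223,328) on the bare counter. The one on the rest fits the description and looks smallest. The canister is at about (330,220), with the lid standing on its left side and the knob at (352,187). Next I'll measure these and check a close crop.

Run:
```python
from h import *
f=load('top');print(f['K'][0,0],f['E'].round(3).tolist())
for n,u,v,z in [('pod',198,267,48),('podA',134,259,45),('podB',223,328,45)]: print(n,pt('top',u,v),pt('top',u,v,z))
c=cloud('top')
# pod tops: pixels near with z>35
for n,u,v in [('pod',198,267),('A',134,259),('B',223,328)]:
    w=c[v-22:v+22,u-22:u+22].reshape(-1,3); zt=np.median(c[v-2:v+3,u-2:u+3,2]); m=w[abs(w[:,2]-zt)<5]
    print(n,zt,len(m),(m.min(0)+m.max(0))/2,np.ptp(m,axis=0))
im=f['im']
a=cv2.resize(im[225:355,110:250],None,fx=3,fy=3,interpolation=cv2.INTER_CUBIC)
b=cv2.resize(im[155:275,260:395],None,fx=2.8,fy=2.8,interpolation=cv2.INTER_CUBIC)
H=max(a.shape[0],b.shape[0]);o=np.zeros((H,a.shape[1]+b.shape[1],3),np.uint8);o[:a.shape[0],:a.shape[1]]=a;o[:b.shape[0],a.shape[1]:]=b
save('crop',o);print(o.shape,a.shape)
```

```text
512.621977407253 [[0.025, -0.991, 0.131, 423.151], [-1.0, -0.025, 0.003, 53.807], [0.0, -0.131, -0.991, 1196.95], [0.0, 0.0, 0.0, 1.0]]
pod [499.3 338.6  49.4] [499.4 339.   48. ]
podA [513.5 482.5  51.8] [514. 485.  45.]
podB [366.3 275.2  52.4] [366.  276.7  45. ]
pod 49.06197751332684 236 [501.73792229 344.66548512  48.79835436] [36.75646259 38.4123954   9.45998217]
A 52.02264015751666 385 [516.89207343 491.94411116  51.83937006] [47.55639212 50.91448698  9.26740157]
B 51.10468059790401 408 [363.99221552 279.73762176  51.06278467] [47.96228737 48.80666249  9.72787927]
(390, 798, 3) (390, 420, 3)
```

View pics/crop.png

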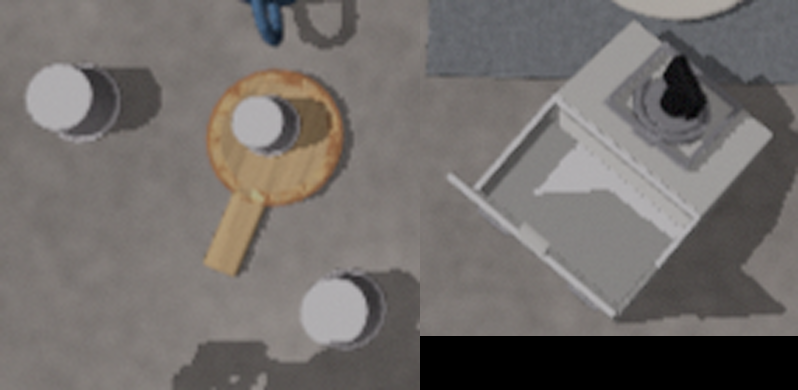

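The crop shows the pod on the rest is the smallest: its top is 38 mm across, against 48 for the others, and its disc centre is near top pixel (196,266). The canister corners are readable, so I'll fit its pose.

Run:
```python
from h import *
print('pod',pt('top',196,266.3,48))
px={'FL':(308.2,189.6,100),'FR':(359.3,231.8,100),'BR':(329.6,268.2,100),'BL':(279.6,222.9,100)}
for k,v in px.items(): print(k,pt('top',*v))
c=cloud('top');w=c[150:290,255:400].reshape(-1,3)
fl=w[(abs(w[:,2]-45)<3)]; print('floor',len(fl),np.median(fl,0))
li=w[w[:,2]>185]; print('lid top',len(li),li.min(0),li.max(0),li.mean(0))
from h import load
m=(abs(w[:,2]-100)<4)
# slope: fit plane region
box=cv2.minAreaRect(w[m][:,:2].astype(np.float32)); print(box,cv2.boxPoints(box))
for u,v in [(345,175),(352,180),(352,187),(354,190),(330,172),(375,205)]: print(u,v,pt('top',u,v))
li=w[(w[:,2]>120)&(w[:,0]<650)]; print(len(li)); 
for z0 in range(110,215,15):
    q=li[abs(li[:,2]-z0)<7.5]; print(z0,len(q),q.mean(0).round(1) if len(q) else '')
c=cloud('side');w=c.reshape(-1,3);w=w[(w[:,2]>105)&(abs(w[:,0]-560)<110)&(abs(w[:,1]-100)<120)];print(len(w));
# lid from side: points back
lw=w[w[:,1]>60]; cc=lw.mean(0); U,S,V=np.linalg.svd(lw-cc); print('side lid',len(lw),cc,V[2],S/np.sqrt(len(lw)),lw.min(0),lw.max(0))
```

```text
pod [500.9 343.6  48. ]
FL [671.1  95.1 100. ]
FR [580.8 -18.  100. ]
BR [500.5  44.3 100. ]
BL [595.9 154.9 100. ]
floor 1804 [588.21817281  70.18795639  45.36943689]
lid top 365 [423.15069689  44.3402597  186.84676636] [ 591.41808811  164.62795046 1196.94957151] [515.55301841  93.19654581 429.45088811]
((614.2527465820312, 47.8250732421875), (149.93893432617188, 186.3130340576172), 51.16449737548828) [[494.67618   47.844845]
 [639.8046   -68.98956 ]
 [733.82935   47.8053  ]
 [588.70087  164.63971 ]]
345 175 [715.4  14.1  63. ]
352 180 [6.917e+02 5.000e-01 1.134e+02]
352 187 [ 6.788e+02 -4.000e-01  1.023e+02]
354 190 [670.6  -4.5 109.3]
330 172 [720.8  48.2  65.4]
375 205 [648.4 -55.   60.5]
394
110 0 
125 6 [530.3  88.7 126.4]
140 7 [544.3 107.9 141.4]
155 5 [540.2 103.6 155.9]
170 9 [530.7  92.4 170.4]
185 6 [540.2 106.1 185.9]
200 230 [542.2 105.2 201.9]
879
side lid 675 [554.39600741 108.81197269 157.97133228] [-0.77714611  0.62713588 -0.05238808] [37.25088046 29.78915811  1.42591976] [505.38299493  60.01488681 105.05387681] [599.34948918 169.65994039 214.67671251]
```

```bash
python3 -m jog '[[[-0.75,-0.18,0.2,0,0,0,1],[-0.75,-0.18,0.2,0,0,0,1],[-0.75,-0.18,0.2,0,0,0,1],[-0.75,-0.18,0.2,0,0,0,1],[-0.75,-0.18,0.2,0,0,0,1],[-0.75,-0.18,0.2,0,0,0,1],[-0.75,-0.18,0.2,0,0,0,1],[-0.75,-0.18,0.2,0,0,0,1],[0,0,0,0,0,0.029,1],[0,0,0,0,0,0.029,1],[0,0,0,0,0,0.029,1],[0,0,0,0,0,0.029,1]]]' 25
python3 -m jog '[[[0,0,0,0,0,0.029,1],[0,0,0,0,0,0.029,1],[0,0,0,0,0,0.029,1],[0,0,0,0,0,0.029,1],[0,0,0,0,0,0.029,1],[0,0,0,0,0,0.029,1],[0,0,0,0,0,0.029,1],[0,0,0,0,0,0.029,1],[0,0,0,0,0,0.029,1],[0,0,0,0,0,0.029,1],[0,0,0,0,0,0.02,1],[0,0,0,0,0,0,1]]]'
python3 - <<'E'
from h import *
grab('wrist');s=telemetry.sense();print(s['joint_pos'])
c=cloud('wrist').reshape(-1,3);m=c[(np.hypot(c[:,0]-501,c[:,1]-343)<40)]
t=m[abs(m[:,2]-48)<3];print(len(t),(t.min(0)+t.max(0))/2,np.ptp(t,axis=0))
save('w1',load('wrist')['im'])
E
```

```text
time: 1.65
tool_pos: [500.2, 343.9, 150.8]
tcp_rot: [-180.0, 0.0, 112.0]
ft_force: [0.1, -0.4, -0.1]
finger_gap: 85.2
time: 3.15
tool_pos: [500.2, 343.9, 150.9]
tcp_rot: [180.0, 0.0, 0.8]
ft_force: [0.5, 0.2, -0.5]
finger_gap: 85.3
[ 2.96738056e+01  1.14117462e+01  8.93820667e+01 -1.97623600e-04
  7.92412746e+01  1.18757572e+02]
2279 [503.85712751 345.78531727  47.90289706] [38.61339222 38.48459958  5.75536894]
```

View pics/w1.png

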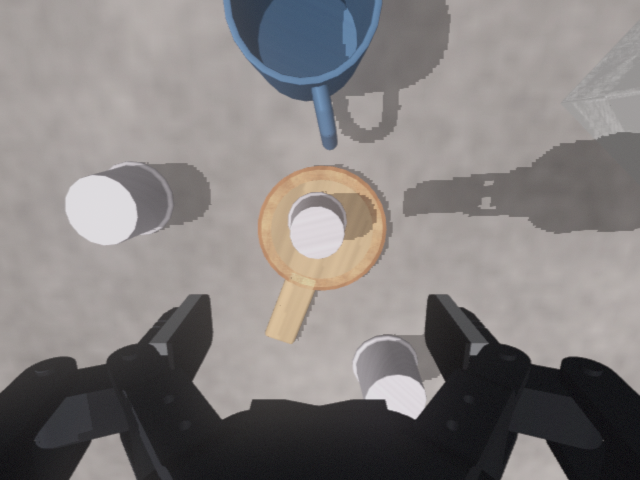

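The wrist view shows the target pod at (318,232) on the rest. It measures (503,345), with clear room for both fingers. I'll descend and grip.

```bash
python3 -m jog '[[[0.056,-0.022,0.6,0,0,0,1],[0,0,0.6,0,0,0,1],[0,0,0.6,0,0,0,1],[0,0,0.5,0,0,0,1],[0,0,0.3,0,0,0,1],[0,0,0.18,0,0,0,1],[0,0,0,0,0,0,1],[0,0,0,0,0,0,0.3],[0,0,0,0,0,0,0.3],[0,0,0,0,0,0,0.3],[0,0,0,0,0,0,0.3],[0,0,0,0,0,0,0.3]]]' 25
python3 -m jog '[[[0,0,0,0,0,0,0.3],[0,0,0,0,0,0,0.3],[0,0,0,0,0,0,0.3],[0,0,0,0,0,0,0.3]]]' 25
```

```text
time: 4.7
tool_pos: [503.9, 345.6, 13.4]
tcp_rot: [-180.0, -0.1, 0.8]
ft_force: [-1.2, -0.4, 5.5]
finger_gap: 40.9
time: 5.2
tool_pos: [503.9, 345.6, 13.4]
tcp_rot: [-180.0, -0.1, 0.8]
ft_force: [-1.4, -0.6, 5.7]
finger_gap: 40.9
```

```bash
python3 -m jog '[[[0,0,-0.2,0,0,0,0.3],[0,0,-0.5,0,0,0,0.3],[0,0,-0.7,0,0,0,0.3],[0,0,-0.7,0,0,0,0.3],[0,0,-0.7,0,0,0,0.3],[0,0,-0.7,0,0,0,0.3],[0,0,-0.7,0,0,0,0.3],[0,0,-0.44,0,0,0,0.3],[0,0,0,0,0,0.0275,0.3],[0,0,0,0,0,0.0275,0.3],[0,0,0,0,0,0.0275,0.3],[0,0,0,0,0,0.0275,0.3]]]'
python3 -m jog '[[[0.3,0.2,0,0,0,0,0.3],[0.6,0.4,0,0,0,0,0.3],[0.7,0.45,0,0,0,0,0.3],[0.7,0.45,0,0,0,0,0.3],[0.7,0.45,0,0,0,0,0.3],[0.7,0.45,0,0,0,0,0.3],[0.7,0.45,0,0,0,0,0.3],[0.4,0.3,0,0,0,0,0.3],[0.2,0.12,0,0,0,0,0.3],[0,0,0,0,0,0,0.3]]]'
python3 - <<'E'
from h import *
grab('wrist');s=telemetry.sense();print(s['joint_pos'].round(1),s['tool_pos'],s['tcp_rot'],s['finger_gap'])
save('w2',load('wrist')['im'])
E
```

```text
time: 6.7
tool_pos: [514.2, 322.0, 243.9]
tcp_rot: [-179.2, 1.4, -36.1]
ft_force: [0.0, 0.4, -0.8]
finger_gap: 40.4
time: 7.95
tool_pos: [620.3, 40.9, 235.1]
tcp_rot: [-179.2, 1.4, -36.2]
ft_force: [0.3, 0.0, -1.3]
finger_gap: 41.1
[ -1.7  11.3  80.7   1.5  88.8 124.4] [620.16492438  41.70310783 235.20560239] [-179.20950058    1.41564762  -36.1520084 ] 40.808489810158996
```

View pics/w2.png

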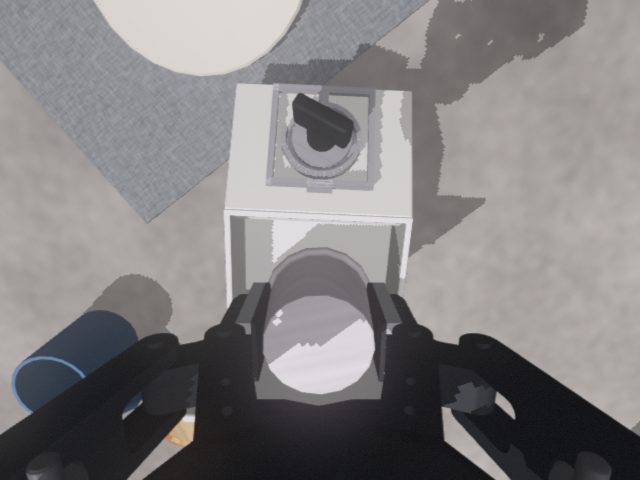

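The wrist view shows the pod held upright at (320,345), the canister's front rim from (228,210) to (413,218), and the knob bar from (297,102) to (350,135). The earlier turn ran into the J6 limit, which left a small offset to correct.

Run:
```python
from h import *
for u,v in [(228,210),(413,218)]: print('rim',pt('wrist',u,v,100))
c=cloud('wrist');im=load('wrist')['im'].astype(int)
# slope plane
reg=c[90:205,235:265].reshape(-1,3);n0=reg.mean(0);V=np.linalg.svd(reg-n0)[2][2];V*=np.sign(V[2]);print('slope n',V,n0,np.degrees(np.arccos(V[2])),np.degrees(np.arctan2(V[1],V[0])))
w=c[85:165,285:365];b=(im[85:165,285:365].max(-1)<70)
p=w[b];h=(p-n0)@V;print('h',np.percentile(h,[1,10,50,90,99]))
t=p[h>np.percentile(h,97)-5];
f=np.array([V[0],V[1],0]);f/=np.linalg.norm(f)
up=np.cross(V,np.cross([0,0,1],V));up/=np.linalg.norm(up); lat=np.cross(V,up) # up-slope, lateral
q=np.c_[(t-n0)@lat,(t-n0)@up].astype(np.float32);print(len(t),cv2.minAreaRect(q),t.mean(0))
bx=cv2.minAreaRect(q);cen=n0+lat*bx[0][0]+up*bx[0][1]+V*np.median((t-n0)@V);print('bar top centre',cen,'grip',cen-12*V,'lat',lat,'up',up)
print(plan([596.3,61.5,235],R.from_euler('xyz',[180,0,-38.8],degrees=True)))
```

```text
rim [671.5  95.5 100. ]
rim [580.2 -19.1 100. ]
slope n [0.63549641 0.73898567 0.22370628] [701.11785849  55.06536893  76.64834019] 77.07318585276215 49.30586272142118
h [-67.42106516 -63.31954885 -51.29812744 -37.6937464  -31.76376902]
167 ((30.017196655273438, 166.19009399414062), (20.386409759521484, 278.7685241699219), 0.08184722065925598) [696.19782394   0.78512312 114.17056067]
bar top centre [676.8512886  -19.19013601 230.60589304] grip [669.22533173 -28.05796405 227.92141774] lat [ 7.58201057e-01 -6.52020825e-01 -1.38777878e-17] up [-0.14586115 -0.16961433  0.97465661]
(array([-0.619, -0.038,  0.02 ]), array([-0.0021,  0.004 ,  0.0073]))
```

Run:
```python
from h import *
n0=np.array([625.9,38.2,100]);a=np.radians(-38.6);f=np.array([np.cos(a),np.sin(a),0]);s,co=np.sin(np.radians(28)),np.cos(np.radians(28))
V=s*f+co*np.array([0,0,1]);up=-co*f+s*np.array([0,0,1]);lat=np.cross(V,up)
c=cloud('wrist');im=load('wrist')['im'].astype(int)
w=c[85:165,285:365];b=(im[85:165,285:365].max(-1)<75);p=w[b]
h=(p-n0)@V;print(np.percentile(h,[1,5,50,95]))
t=p[(h>43)&(h<54)];q=np.c_[(t-n0)@lat,(t-n0)@up].astype(np.float32);bx=cv2.minAreaRect(q);print(len(t),bx,cv2.boxPoints(bx))
x=q-q.mean(0);S=np.linalg.svd(x,full_matrices=False)[2][0];print('axis',S,'angle from up',np.degrees(np.arctan2(S[0],S[1])))
for e in [bx[0],q.mean(0)]: print('grip',n0+lat*e[0]+up*e[1]+36*V)
print('V',V,'up',up,'lat',lat)
# ray check: bar end pixels on plane h=48
F=load('wrist')
for u,v in [(297,102),(350,135),(323,117)]:
    r=F['E'][:3,:3]@np.linalg.inv(F['K'])@[u,v,1];o=F['E'][:3,3];P=o+r*((n0+48*V-o)@V)/(r@V);print((P-n0)@lat,(P-n0)@up)
```

```text
[14.19057514 19.78225449 43.20525628 49.57393263]
955 ((-1.3681507110595703, -59.22452163696289), (44.53863525390625, 12.31352710723877), 28.760074615478516) [[-23.852657 -64.54197 ]
 [-17.92809  -75.336525]
 [ 21.116356 -53.907074]
 [ 15.191788 -43.11252 ]]
axis [0.8829482  0.46947038] angle from up 62.000076
grip [680.82940511  -3.89894118 103.98188461]
grip [679.96342627  -3.70761785 104.40520131]
V [ 0.36690164 -0.29289373  0.88294759] up [-0.69004162  0.55085299  0.46947156] lat [-6.23879597e-01 -7.81520472e-01  2.77555756e-17]
-19.82200627210986 -66.95844568532422
17.678142649084513 -43.991277320912
-1.297655828888203 -56.481964612228154
```

```bash
python3 -m jog '[[[-0.31,-0.02,0.01,-0.001,0.002,0.0037,0.3],[-0.31,-0.02,0.01,-0.001,0.002,0.0037,0.3],[0,0,0,0,0,0,0.3]]]'
```

```text
time: 8.38
tool_pos: [596.0, 63.5, 235.1]
tcp_rot: [-179.9, -0.0, -38.7]
ft_force: [0.1, 1.0, -0.3]
finger_gap: 40.7
```

```bash
python3 -m jog '[[[0,0,0.3,0,0,0,0.3],[0,0,0.5,0,0,0,0.3],[0,0,0.5,0,0,0,0.3],[0,0,0.5,0,0,0,0.3],[0,0,0.5,0,0,0,0.3],[0,0,0.5,0,0,0,0.3],[0,0,0.4,0,0,0,0.3],[0,0,0.2,0,0,0,0.3],[0,0,0.16,0,0,0,0.3],[0,0,0.04,0,0,0,0.3],[0,0,0.02,0,0,0,0.3],[0,0,0,0,0,0,0.3]]]'
```

```text
time: 9.88
tool_pos: [597.3, 61.5, 54.4]
tcp_rot: [-179.9, -0.1, -38.8]
ft_force: [0.4, 0.5, 0.4]
finger_gap: 40.8
```

```bash
python3 -m jog '[[[0,0,0.03,0,0,0,0.3],[0,0,0.02,0,0,0,0.3],[0,0,0,0,0,0,0.3]]]';python3 -m jog '[[[0,0,0.02,0,0,0,0.3],[0,0,0,0,0,0,0.3]]]'
```

```text
time: 10.25
tool_pos: [596.8, 61.5, 51.2]
tcp_rot: [-180.0, -0.0, -38.8]
ft_force: [-0.3, 0.5, -0.5]
finger_gap: 40.4
time: 10.5
tool_pos: [597.0, 61.4, 50.5]
tcp_rot: [-180.0, -0.0, -38.8]
ft_force: [0.3, 1.1, 2.1]
finger_gap: 40.9
```

```bash
python3 -m jog '[[[0,0,0.01,0,0,0,0.3],[0,0,0,0,0,0,0.5],[0,0,0,0,0,0,0.65],[0,0,0,0,0,0,0.65],[0,0,0,0,0,0,0.65],[0,0,-0.1,0,0,0,0.65],[0,0,-0.3,0,0,0,0.65],[0,0,-0.6,0,0,0,0.65],[0,0,-0.8,0,0,0,0.65],[0,0,-0.8,0,0,0,0.65],[0,0,-0.8,0,0,0,0.65],[0,0,-0.4,0,0,0,0.65]]]'
python3 - <<'E'
from h import *
grab('wrist');s=telemetry.sense();print(s['joint_pos'].round(1),s['tool_pos'],s['tcp_rot'],s['finger_gap'])
c=cloud('wrist').reshape(-1,3);m=c[(np.hypot(c[:,0]-597,c[:,1]-61)<35)&(c[:,2]<100)];t=m[m[:,2]>78]
print(len(t),np.median(t,0),(t.min(0)+t.max(0))/2,np.ptp(t,axis=0))
save('w3',load('wrist')['im'])
E
```

```text
time: 12.0
tool_pos: [598.0, 61.5, 244.0]
tcp_rot: [-179.8, -0.3, -38.8]
ft_force: [0.4, -1.1, -0.1]
finger_gap: 55.6
[  1.    7.   84.3   0.   88.3 129.8] [598.57826153  61.47965411 245.68315944] [-179.7047886    -0.34009074  -38.84325286] 55.23654346829692
1858 [600.17872313  59.55678943  85.58584283] [604.74703776  54.25298686  88.99525022] [54.25057212 55.32315274 21.95676543]
```

View pics/w3.png

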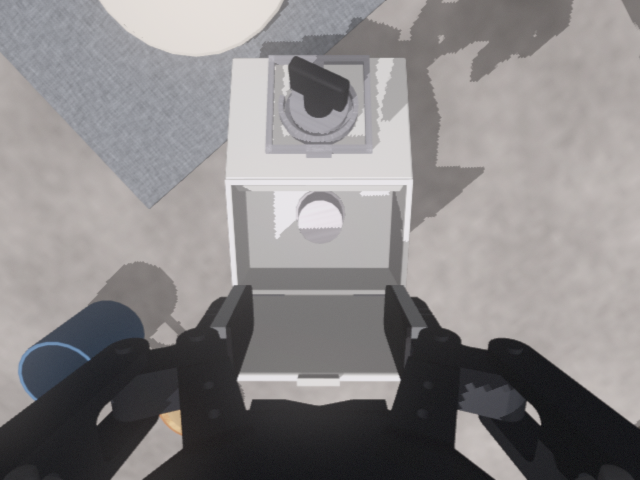

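The pod stands upright on the canister floor at (320,215), its top at z 85 as expected. Next I'll take the shut fingers behind the lid and push it over.

```bash
python3 -m jog '[[[-0.3,0,-0.1,0,0,0,0],[-0.5,0,0,0,0,0,0],[-0.5,0,0,0,0,0,0],[-0.5,0,0,0,0,0,0],[-0.16,0,0,0,0,0,0],[0,0,0,0,0,0,0],[0,0,0.4,0,0,0,0],[0,0,0.5,0,0,0,0],[0,0,0.4,0,0,0,0],[0,0,0.25,0,0,0,0],[0,0,0,0,0,0,0]]]'
python3 - <<'E'
from h import *
s=telemetry.sense();d=s['tool_pos']-[586.8,69.4,0];print(d@[-.782,.623,0],d@[-.623,-.782,0],s['joint_pos'].round(1),s['finger_gap'])
E
```

```text
time: 13.42
tool_pos: [519.7, 122.6, 165.7]
tcp_rot: [179.9, 0.1, -38.9]
ft_force: [0.1, -0.7, 0.8]
finger_gap: 0.0
85.61549831384313 0.17672382535518372 [  7.8  -0.3 100.3   0.   80.1 136.6] 0.03315608119191299
```

```bash
python3 -m jog '[[[0.18,0,-0.14,0,0,0,0],[0.19,0,-0.14,0,0,0,0],[0.21,0,0.01,0,0,0,0],[0.21,0,0.01,0,0,0,0],[0.2,0,0.06,0,0,0,0],[0.2,0,0.07,0,0,0,0],[0.18,0,0.11,0,0,0,0],[0.17,0,0.12,0,0,0,0],[0.14,0,0.15,0,0,0,0],[0.14,0,0.16,0,0,0,0],[0,0,0,0,0,0,0]]]'
python3 - <<'E'
from h import *
s=telemetry.sense();d=s['tool_pos']-[586.8,69.4,0];print(d@[-.782,.623,0],d@[-.623,-.782,0],s['tool_pos'][2],s['ft_force'])
E
```

```text
time: 14.8
tool_pos: [590.7, 65.4, 145.2]
tcp_rot: [179.9, 0.1, -38.9]
ft_force: [-1.0, 0.1, 1.1]
finger_gap: -0.1
-5.5843504363739305 0.678881972370573 145.21006638476828 [-0.97312449  0.09369617  1.09499215]
```

```bash
python3 -m jog '[[[0.07,0,0.12,0,0,0,0],[0.07,0,0.12,0,0,0,0],[0.05,0,0.13,0,0,0,0],[0.05,0,0.13,0,0,0,0],[0.02,0,0.13,0,0,0,0]]]'
python3 -m jog '[[[0.02,0,0.13,0,0,0,0],[0,0,0.03,0,0,0,0],[0,0,0,0,0,0,0]]]'
```

```text
time: 15.42
tool_pos: [601.8, 57.4, 114.9]
tcp_rot: [-180.0, -0.1, -38.8]
ft_force: [0.7, -1.4, 2.5]
finger_gap: 0.3
time: 15.8
tool_pos: [602.0, 57.2, 106.9]
tcp_rot: [-180.0, 0.0, -38.8]
ft_force: [1.1, 0.2, 0.2]
finger_gap: -0.0
```

Run:
```python
from h import *
a,_=grab('side');c=cloud('side').reshape(-1,3)
f=np.array([.782,-.623,0])
d=c-[586.8,69.4,0];X=-(d@f);Y=d@np.array([-.623,-.782,0])
m=(abs(X)<45)&(abs(Y)<70)&(abs(Y)>30)&(c[:,2]>70)&(c[:,2]<125);print(m.sum(),np.percentile(c[m,2],[5,50,95]))
for x in (-40,-20,0,20): print(x,np.median(c[m&(abs(X-x)<8),2]))
save('s2',cv2.resize(a[170:330,270:430],None,fx=3.5,fy=3.5,interpolation=cv2.INTER_CUBIC))
```

```text
489 [ 89.96064973 105.50023862 108.32232707]
-40 105.7679781367438
-20 105.82791861352541
0 104.9455701171214
20 105.54353295119472
```

View pics/s2.png

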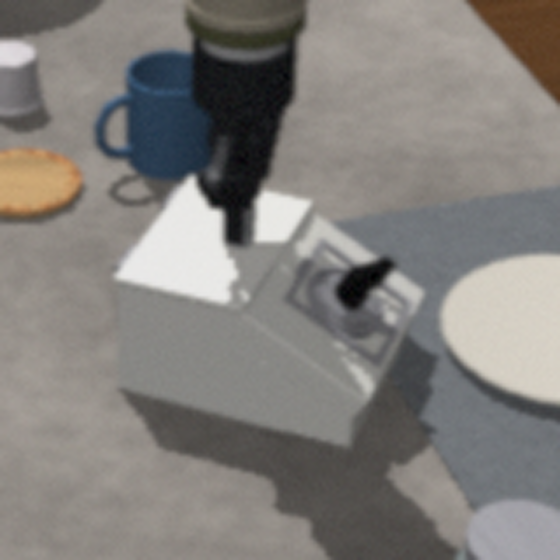

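The side view shows the lid lying level, with its top at z 105.5 and the fingertip on it at crop (238,235). I'll press a little harder to be sure it is fully shut.

```bash
python3 -m jog '[[[0,0,0.03,0,0,0,0],[0,0,0.03,0,0,0,0],[0,0,0,0,0,0,0]]]'
```

```text
time: 16.23
tool_pos: [602.4, 57.3, 105.9]
tcp_rot: [-179.9, -0.0, -38.8]
ft_force: [-6.5, -0.0, 11.5]
finger_gap: 0.1
```

The lid is firmly shut: 11 N pressed and no further travel. Next I'll plan the knob pose, checking wrist angles with a simple spherical-wrist model.

```bash
cat >> h.py <<'E'
_a=np.radians(-38.7);_f=np.array([np.cos(_a),np.sin(_a),0]);_s,_c=np.sin(np.radians(28)),np.cos(np.radians(28));_z=np.array([0,0,1.])
V=_s*_f+_c*_z;UP=-_c*_f+_s*_z;LAT=np.cross(V,UP);GRIP=np.array([680.8,-4,104])
def knobR(ang,sgn):  # ang: knob deg (neg = left of up)
    b=np.cos(np.radians(ang))*UP-np.sin(np.radians(ang))*LAT; x=sgn*b; z=-V; return R.from_matrix(np.c_[x,np.cross(z,x),z])
E
python3 - <<'E'
from h import *
q=telemetry.sense()['joint_pos']
def wr(j1,j23,Rt):
    M=R.from_euler('ZY',[j1,j23],degrees=True).inv()*Rt*R.from_euler('z',-90,degrees=True)
    return M.as_euler('ZYZ',degrees=True)
print(q.round(1),wr(q[0],q[1]+q[2],toolrot()))
for sg in (1,-1):
  for a in (-62,0,5):
    for j23 in (75,90,105): print(sg,a,j23,wr(-6,j23,knobR(a,sg)).round(0))
E
```

```text
[  0.6  13.4  92.    0.   74.5 129.4] [2.01085723e-02 7.45072410e+01 1.29391599e+02]
1 -62 75 [  19.  128. -111.]
1 -62 90 [  16.  113. -116.]
1 -62 105 [  15.   99. -120.]
1 0 75 [ 19. 128. -49.]
1 0 90 [ 16. 113. -54.]
1 0 105 [ 15.  99. -58.]
1 5 75 [ 19. 128. -44.]
1 5 90 [ 16. 113. -49.]
1 5 105 [ 15.  99. -53.]
-1 -62 75 [ 19. 128.  69.]
-1 -62 90 [ 16. 113.  64.]
-1 -62 105 [15. 99. 60.]
-1 0 75 [ 19. 128. 131.]
-1 0 90 [ 16. 113. 126.]
-1 0 105 [ 15.  99. 122.]
-1 5 75 [ 19. 128. 136.]
-1 5 90 [ 16. 113. 131.]
-1 5 105 [ 15.  99. 127.]
```

```bash
python3 -m jog '[[[0,0,-0.2,0,0,0,0],[0,0,-0.6,0,0,0,0],[0.4,0,-0.6,0,0,0,0.4],[0.6,0,-0.5,0,0,0,0.5],[0.6,0,0,0,0,0,0.5],[0.3,0,0,0,0,0,0.5],[0,0,0,0,0,0,0.5]]]'
python3 - <<'E'
from h import *
s=telemetry.sense();print(s['tool_pos'],s['finger_gap'])
d,w=plan(GRIP+70*V,knobR(-62,-1));print(d,w,np.linalg.norm(w)*360)
E
```

```text
time: 17.1
tool_pos: [676.5, -3.2, 199.1]
tcp_rot: [-180.0, -0.0, -38.9]
ft_force: [0.7, 0.4, -0.4]
finger_gap: 42.5
[676.53732535  -3.23117888 199.11319638] 42.520075361448036
[ 0.733 -0.044  0.666] [ 0.0419 -0.0702 -0.1692] 67.6496325488912
```

```bash
python3 -m jog '[[[0,0,0,0.0052,-0.0088,-0.0211,0.5],[0,0,0,0.0052,-0.0088,-0.0211,0.5],[0,0,0,0.0052,-0.0088,-0.0211,0.5],[0,0,0,0.0052,-0.0088,-0.0211,0.5],[0,0,0,0.0052,-0.0088,-0.0211,0.5],[0,0,0,0.0052,-0.0088,-0.0211,0.5],[0,0,0,0.0052,-0.0088,-0.0211,0.5],[0,0,0,0.0052,-0.0088,-0.0211,0.5],[0,0,0,0,0,0,0.5]]]'
python3 - <<'E'
from h import *
s=telemetry.sense();print(s['joint_pos'].round(1))
print(plan(GRIP+60*V,knobR(-62,-1)))
grab('wrist');save('w4',load('wrist')['im'])
E
```

```text
time: 18.23
tool_pos: [675.8, -1.9, 197.4]
tcp_rot: [-154.8, 13.0, 26.1]
ft_force: [-0.7, -0.6, 0.3]
finger_gap: 42.7
[-11.2  45.4  44.2  13.7 115.2  58.7]
(array([0.485, 0.84 , 0.397]), array([-0.0001,  0.0007, -0.0004]))
```

View pics/w4.png

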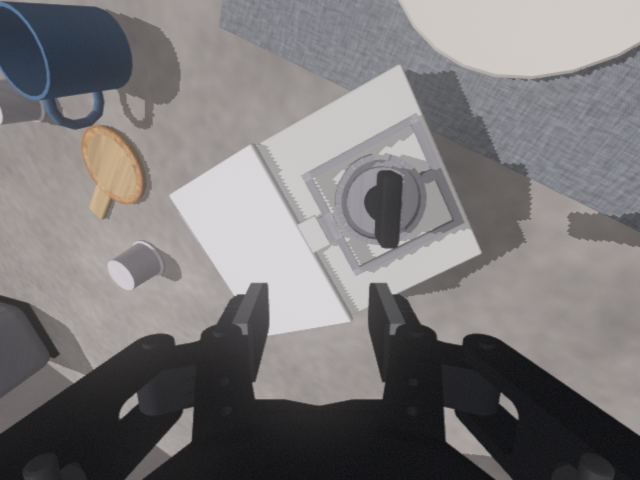

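The wrist view shows the bar vertical at (389,209), so it is parallel to the tool x axis, and the lid is shut with its lug beside the tongue at (315,235). I'll refine the bar's centre from depth.

Run:
```python
from h import *
c=cloud('wrist');im=load('wrist')['im'].astype(int)
w=c[155:260,355:430];b=im[155:260,355:430].max(-1)<75;p=w[b];h=(p-GRIP)@V
t=p[(h>7)&(h<18)];q=np.c_[(t-GRIP)@LAT,(t-GRIP)@UP].astype(np.float32);bx=cv2.minAreaRect(q);print(len(t),np.median(h[(h>5)]),bx)
F=load('wrist')
for u,v in [(389,170),(388,247),(389,209)]:
    r=F['E'][:3,:3]@np.linalg.inv(F['K'])@[u,v,1];o=F['E'][:3,3];P=o+r*((GRIP+12*V-o)@V)/(r@V);print((P-GRIP)@LAT,(P-GRIP)@UP)
```

```text
1448 12.63578075305103 ((-1.1694698333740234, -1.362762451171875), (45.03744888305664, 12.09487533569336), 27.89020538330078)
-23.961500079283965 -10.605558699997355
18.238321876231222 9.787060357163512
-3.0791864774269824 -0.8504203371987943
```

```bash
python3 -m jog '[[[0.17,0.29,0.13,0,0.0002,0,0.5],[0.18,0.28,0.13,0,0.0003,0,0.5],[0.17,0.283,0.137,0,0.0002,0,0.5],[0,0,0,0,0,0,0.5],[0,0,0.4,0,0,0,0.5],[0,0,0.4,0,0,0,0.5],[0,0,0.4,0,0,0,0.5],[0,0,0.2,0,0,0,0.5],[0,0,0.14,0,0,0,0.5],[0,0,0,0,0,0,0.5]]]'
python3 - <<'E'
from h import *
print(plan(GRIP-1.2*LAT-1.4*UP-17*V,knobR(-62,-1)))
E
```

```text
time: 19.52
tool_pos: [677.0, 0.7, 90.7]
tcp_rot: [-154.9, 12.6, 26.0]
ft_force: [1.1, -0.0, -0.7]
finger_gap: 42.8
(array([0.001, 0.007, 0.049]), array([ 0.0002, -0.0004, -0.0003]))
```

```bash
python3 -m jog '[[[0,0,0.03,0,0,0,0.05],[0,0,0,0,0,0,0.05],[0,0,0,0,0,0,0.05],[0,0,0,0,0,0,0.05],[0,0,0,0,0,0,0.05],[0,0,0,0,0,0,0.05],[0,0,0,0,0,0.02,0.05],[0,0,0,0,0,0.02,0.05],[0,0,0,0,0,0.02,0.05]]]' 30
python3 -m jog '[[[0,0,0,0,0,0.02,0.05],[0,0,0,0,0,0.02,0.05],[0,0,0,0,0,0.02,0.05],[0,0,0,0,0,0.02,0.05],[0,0,0,0,0,0.02,0.05],[0,0,0,0,0,0.012,0.05],[0,0,0,0,0,0,0.05]]]'
python3 - <<'E'
from h import *
s=telemetry.sense();x=toolrot().as_matrix()[:,0];print('knob deg',np.degrees(np.arctan2(x@LAT,-x@UP)),s['wrist_torque'],s['ft_force'],s['joint_pos'].round(1))
E
```

```text
time: 20.65
tool_pos: [678.1, -0.6, 90.5]
tcp_rot: [-161.3, 20.7, 4.7]
ft_force: [4.0, -5.9, 4.3]
finger_gap: 11.5
time: 21.52
tool_pos: [677.9, -1.7, 90.2]
tcp_rot: [-180.0, 27.6, -38.9]
ft_force: [3.5, -9.2, 4.0]
finger_gap: 11.5
knob deg 0.20776219966536869 [-1.39294209 -0.36081932  0.33846307] [ 3.51995198 -9.16629908  4.03667243] [-11.2  48.9  50.1  13.  105.5 118.5]
```

```bash
python3 -m jog '[[[0,0,0,0,0,0.006,0.05],[0,0,0,0,0,0,0.05]]]'
python3 - <<'E'
from h import *
s=telemetry.sense();x=toolrot().as_matrix()[:,0];print('knob deg',np.degrees(np.arctan2(x@LAT,-x@UP)),s['wrist_torque'],s['ft_force'])
a,_=grab('side');b,_=grab('wrist')
A=cv2.resize(a[215:300,310:400],(400,378),interpolation=cv2.INTER_CUBIC);B=cv2.resize(b,(400,300))
o=np.zeros((378,800,3),np.uint8);o[:,:400]=A;o[:300,400:]=B;save('k1',o)
E
```

```text
time: 21.78
tool_pos: [677.8, -1.7, 90.2]
tcp_rot: [178.9, 27.6, -41.3]
ft_force: [2.3, -9.5, 2.3]
finger_gap: 11.2
knob deg 2.337162626376966 [-1.37797204 -0.31068263  0.37833648] [ 2.30521042 -9.52027436  2.28438308]
```

View pics/k1.png

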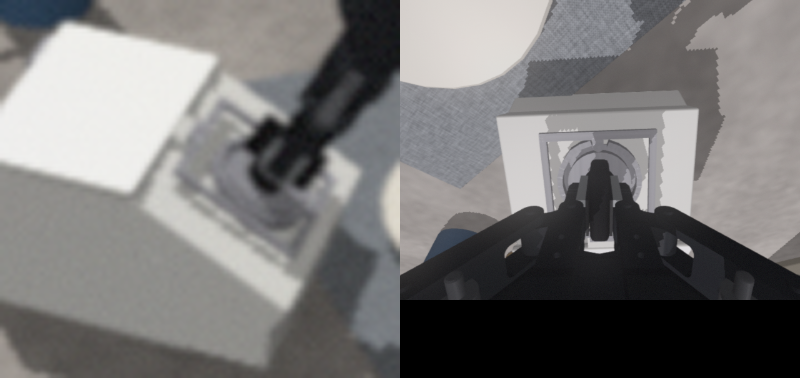

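The knob is at about +2°. The crop shows the roller at (600,148), apparently in the notch. I'll let go, back off and measure the follower's shift.

```bash
python3 -m jog '[[[0,0,0,0,0,0,0.4],[0,0,0,0,0,0,0.4],[0,0,0,0,0,0,0.4],[0,0,0,0,0,0,0.4],[0,0,-0.2,0,0,0,0.4],[0,0,-0.4,0,0,0,0.4],[0,0,-0.6,0,0,0,0.4],[0,0,-0.6,0,0,0,0.4],[0,0,-0.4,0,0,0,0.4],[-0.3,0,-0.2,0,0,0,0.4],[0,0,0,0,0,0,0.4]]]'
python3 - <<'E'
from h import *
s=telemetry.sense();print(s['joint_pos'].round(1),s['tool_pos'])
b,_=grab('wrist');save('w5',cv2.resize(b[80:400,150:500],None,fx=1.8,fy=1.8))
c=cloud('wrist');np.save('c5',c)
E
```

```text
time: 23.25
tool_pos: [710.4, -24.8, 204.3]
tcp_rot: [179.1, 27.7, -41.1]
ft_force: [0.0, 0.1, 0.5]
finger_gap: 34.2
[-12.3  52.9  32.1  13.9 119.4 122.7] [710.43879718 -24.81533238 204.30936442]
```

View pics/w5.png

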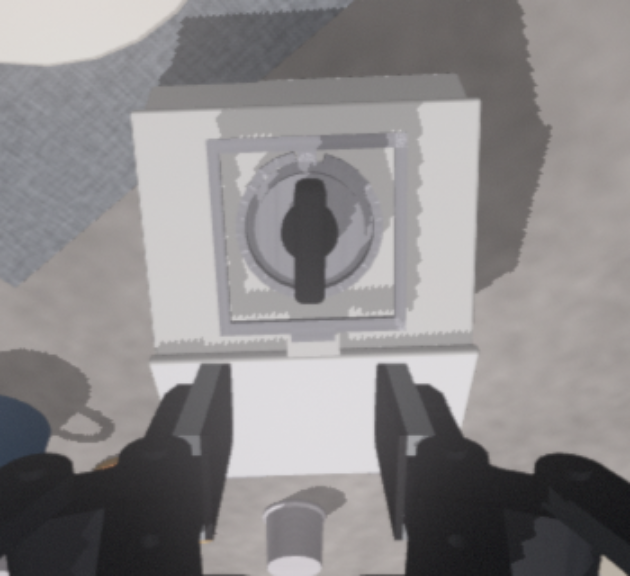

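Run:
```python
from h import *
n='wrist';F=load(n)
def sl(u,v,h):
    r=F['E'][:3,:3]@np.linalg.inv(F['K'])@[u,v,1];o=F['E'][:3,3];P=o+r*((GRIP+h*V-o)@V)/(r@V);return round((P-GRIP)@LAT,1),round((P-GRIP)@UP,1)
for nm,x,y,h in [('low L',208,140,-27),('low R',407,134,-27),('up L',222,335,-27),('up R',407,330,-27),('lug L',288,355,-25),('lug front',314,335,-25),('roller',307,158,-27),('bar lo',311,180,12),('bar hi',310,303,12),('rim edge',314,350,-27)]: print(nm,sl(150+x/1.8,80+y/1.8,h))
im=F['im'];cv2.imwrite('pics/w5c.png',cv2.resize(im[250:295,255:395],None,fx=5.5,fy=5.5,interpolation=cv2.INTER_CUBIC)[...,::-1])
# height profile through middle & beside across top edge
c=cloud(n)
col=c[240:285,int(150+314/1.8)];print([(240+i,round((p-GRIP)@UP,1),round((p-GRIP)@V,1)) for i,p in enumerate(col)][::2])
```

```text
low L (np.float64(-41.3), np.float64(-39.5))
low R (np.float64(41.8), np.float64(-39.0))
up L (np.float64(-41.5), np.float64(47.0))
up R (np.float64(42.4), np.float64(47.6))
lug L (np.float64(-11.9), np.float64(57.0))
lug front (np.float64(0.2), np.float64(47.8))
roller (np.float64(-0.2), np.float64(-30.6))
bar lo (np.float64(0.9), np.float64(-25.7))
bar hi (np.float64(-1.0), np.float64(21.2))
rim edge (np.float64(-0.0), np.float64(55.8))
[(240, np.float64(14.9), np.float64(13.0)), (242, np.float64(16.6), np.float64(12.4)), (244, np.float64(18.1), np.float64(12.2)), (246, np.float64(19.5), np.float64(12.1)), (248, np.float64(21.0), np.float64(12.0)), (250, np.float64(37.4), np.float64(-35.4)), (252, np.float64(38.8), np.float64(-34.5)), (254, np.float64(40.8), np.float64(-35.2)), (256, np.float64(42.3), np.float64(-34.5)), (258, np.float64(41.3), np.float64(-26.4)), (260, np.float64(42.6), np.float64(-25.3)), (262, np.float64(44.5), np.float64(-25.8)), (264, np.float64(46.3), np.float64(-26.0)), (266, np.float64(48.3), np.float64(-26.7)), (268, np.float64(49.6), np.float64(-25.7)), (270, np.float64(52.9), np.float64(-29.9)), (272, np.float64(54.8), np.float64(-30.1)), (274, np.float64(56.1), np.float64(-28.8)), (276, np.float64(58.3), np.float64(-30.1)), (278, np.float64(59.7), np.float64(-29.1)), (280, np.float64(61.2), np.float64(-28.4)), (282, np.float64(64.3), np.float64(-31.4)), (284, np.float64(66.5), np.float64(-32.4))]
```

View pics/w5c.png

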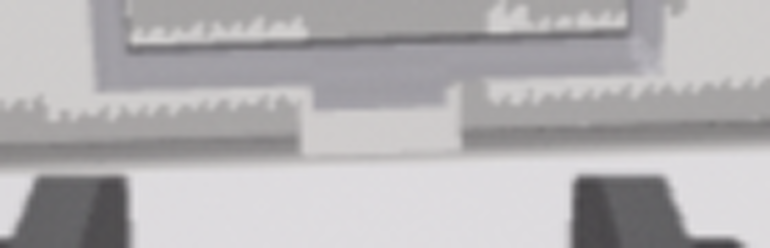

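The crop shows the chrome tongue at (375,98) lying over the white lug. To confirm the 8 mm shift, I'll compare with the earlier frame w4, rebuilding its camera pose.

Run:
```python
from h import *
F=load('wrist');s=telemetry.sense()
def T(p,e): M=np.eye(4);M[:3,:3]=R.from_euler('xyz',e,degrees=True).as_matrix();M[:3,3]=p;return M
X=np.linalg.inv(T(s['tool_pos'],s['tcp_rot']))@F['E'];E4=T([675.8,-1.9,197.4],[-154.8,13,26.1])@X
def sl(E,u,v,h=-27):
    r=E[:3,:3]@np.linalg.inv(F['K'])@[u,v,1];o=E[:3,3];P=o+r*((GRIP+h*V-o)@V)/(r@V);return np.round([(P-GRIP)@LAT,(P-GRIP)@UP],1)
im=cv2.imread('pics/w4.png')[...,::-1];im5=F['im']
# rectify both to slope plane h=-27, 5 px/mm, up = image up
def rect(E,im):
    src=[];dst=[]
    for l in (-60,60):
        for u in (-60,75):
            P=GRIP+l*LAT+u*UP-27*V;q=F['K']@(np.linalg.inv(E)@np.r_[P,1])[:3];src.append(q[:2]/q[2]);dst.append([(60-l)*3.2,(75-u)*3.2])
    return cv2.warpPerspective(im,cv2.getPerspectiveTransform(np.float32(src),np.float32(dst)),(384,432))
save('rect',np.hstack([rect(E4,im),rect(F['E'],im5)]))
```

```text
(no output)
```

View pics/rect.png

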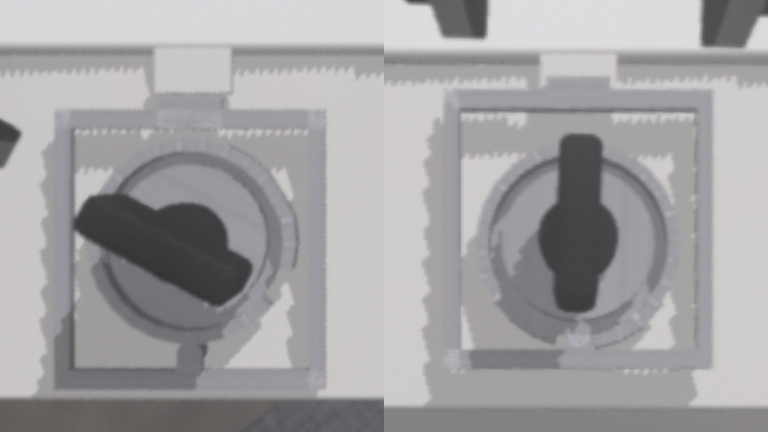

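Relative to the canister, the frame has moved about 27 px, or 8.4 mm, up the slope. The roller sits in the notch and the tongue covers the lug. Handing in.

```bash
python3 -c "
from h import *
print(telemetry.sense()['ft_force'],job.hand_in())"
```

```text
the job is handed in; nothing more can be done
[ 1.16311089 -0.42720319 -0.70345745] None
```

The job is done and handed in; the last clock reading before that was 23.25 s, against the 72 s limit.

- **Pod:** I took the smallest of the three look-alikes, the one on the bamboo rest (top 38 mm across, against about 48 mm for the others). I lowered it onto the canister floor until I felt about 2 N of contact, then released it. It stood upright with its top at z ≈ 85.6 mm, where 85 was expected.
- **Lid:** I pushed it shut with the closed fingers. It measured level at about 105.5 mm, where 106 was expected. Pressing with about 11 N moved it only about 1 mm further.
- **Knob:** I turned it about 64° clockwise to roughly +2° and let go. Comparing pictures before and after, the follower had moved about 8.4 mm up the slope, against 8 nominal. The roller sits in the notch and the tongue lies over the lug.

At hand-in the gripper was well clear of the canister. I did not measure the butter dish, mason jar or mug again; the arm never went near the dish or jar, and no contact showed at the mug.

One move went wrong: while turning the carried pod, the last joint reached its limit. That left the tool about 25–30 mm off and tilted about 1.5°, and I corrected it before lowering the pod. No other check failed or disagreed.

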